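# Set the drying oven's door stay at its vent position

## Task

Prop the drying oven's door ajar so that it can vent: lift the red stay arm by its black ball, draw the door open with it, and drop the middle one of its three holes (between the white bars) over the brass peg, so that the arm lies fully down and holds the door. The peg may be clamped anywhere along its slot, so feel for it with a light touch, never forcing the arm down on the peg (well under 40 N); then let go, and leave everything else standing where it is.

Things in the scene. Friction and masses are not known exactly. Their poses are not given: they have to be found in the camera images.
- oven: Green bench drying oven 280 deep (x) x 360 wide (y) x 200 mm high with a flat steel top; origin at the centre of its underside on the bench, +x to its back, z up; its open front (the door side) faces -x. The oven is fixed to the bench.
- door (a joint): Opening angle of the oven's front door, rad: 0 shut (it starts slightly ajar), growing as it opens towards -x of the oven, clockwise seen from above; limit 1.0. Hinge friction 0.12 N m; a closer spring pulls with 0.6 N m per rad, so a door let go beyond about 0.2 rad swings back to there. With the middle hole on the peg it stands at 0.29 to 0.48 rad.
- door_hinge (a point): Point on the door's upright hinge axis, at the level of the stay arm's underside (206 mm above the bench). The door is 350 wide, 180 high, 20 mm thick; shut, it runs from this hinge towards -y of the oven.
- swivel (a joint): Angle of the stay arm about its upright pivot, relative to the door, rad, anticlockwise positive seen from above. With the door shut, 0 points the arm straight to the oven's back (+x), pi/2 lays it along the door towards the hinge (+y). The arm's heading in the oven's frame is swivel minus door. Friction 0.03 N m.
- pivot (a point): Stay arm's pivot on the door's top edge, 240 mm from the hinge axis, at the arm's underside, 206 mm above the bench. About it the arm turns and also tips up (free end lifting, at most 0.7 rad); let go, it falls to level, where a stop holds it.
- stay: Flat red-painted steel stay arm 262 x 26 x 5 mm, about 0.24 kg (varies); origin at the pivot, at its underside; x along the arm to the free end, z up. Three 13 mm through holes on its centre line at x = 100, 140, 180 mm. It starts level, more or less along the door, beside the peg. Level, its underside is 6 mm above the oven's top.
- ball (a point): Centre of the black ball of 26 mm diameter on a 10 mm stem, the arm's grip: 225 mm from the pivot along the arm, 35 mm above the arm's underside (30 above its upper face); 241 mm above the bench when level. It may turn in the fingers.
- middle_hole (a point): Centre of the middle hole at the arm's underside, 140 mm from the pivot; the arm has a white bar on either side of it.
- bracket: Slotted plate 64 (x) x 26 (y) x 4 mm fixed on the oven's top; origin at its underside's centre, axes as the oven's. The brass peg is clamped in its slot at y = 0 and an unmeasured x from -15 to +15 mm, new each time; diameter 10, top 21 mm above this origin, 1 mm bevel, 1.5 mm play all round in a hole. The arm's underside is 6 mm above this origin fully down, 21 resting on the peg.
- beaker: Glass beaker, 64 mm wide, 75 mm high, on the back of the oven's top; origin at the centre of its underside. Leave alone.
- jar: Amber jar, 56 mm wide, 70 mm high, on the back of the oven's top; origin at the centre of its underside. Leave alone.
- screwdriver: Screwdriver with red handle, 200 mm long, lying on the bench. Leave alone.
- meter: Yellow hand meter 140 x 75 x 32 mm on the bench. Leave alone.
- wrench: Steel wrench 180 mm long, lying on the bench. Leave alone.
- mug: Blue mug, 76 mm wide, 90 mm high, on the bench. Leave alone.
- weight: Brass knobbed weight, 44 mm wide, 62 mm high, on the bench. Leave alone.

How it is judged:
By the outcome, as a careful person would: the job done as asked, in the order asked, and still so for the second after the job is handed in, with the robot touching nothing.
It also fails if it takes over 72 s, if anything falls off the work surface, if the arm or the gripper's body presses on something with over 40 N, if the wrist force passes 120 N, or if a joint passes its speed limit or range.

## Robot

A 6-joint arm with a two-finger parallel gripper is mounted at the origin on the work surface. World frame = base frame: x ahead of the robot, y to its left, z up, the work surface at z = 0. Lengths are in mm, angles in rad, forces in N, time in s.
With the tool pointing down it reaches from about 325 to 850 mm from the base axis. Payload 4.4 kg.
Tool frame: the origin (TCP) lies between the finger pads; the fingertips stand 8 mm ahead of it and the grasp point (between the pads) lies 11 mm behind it (tip_extent is the distance from the TCP to the fingertips, in mm); z points along the fingers, x is the direction in which the jaws open and shut, and the axes are right-handed (so a half turn about z gives the same grasp; the last joint's range is limited). The gripper opens to 94 mm and grips with 3 to 60 N. Pads are 16 mm wide; open, the fingers measure 119 mm over their backs; the gripper's body (75 mm by 177 mm) begins 78 mm behind the grasp point.
Start: joints at [-1.49, 0.207, 1.542, -0, 1.393, -0.15], TCP at [132.082, -559.626, 213.447] pointing down, gripper open.
Joint ranges: [-2.73, 2.73], [-0.86, 2.22], [0.23, 2.46], [-1.11, 4.25], [0.08, 2.63], [-2.82, 2.82]. Speed limits (rad/s): [2.79, 2.79, 3.14, 3.14, 3.14, 3.14].

## Interface

Orientations are given as [roll, pitch, yaw] about the fixed x, y, z axes, in that order (R = Rz(yaw) Ry(pitch) Rx(roll)).
In Python, from rig import sense, camera, sign_off, tip_extent gives the robot as it stands.
- The arm moves only by the tool send_rows, never from a script. Its argument "motion" is one flat list of numbers, 5 for each row, row after row: the closure, from 0 (fully open) to 1 (shut), then the shift along the tool's x, y, z in mm, then the turn about the tool's z in rad. A call has 1 to 12 rows; each row shifts and turns the pose as measured when the row begins, along the tool's axes as they then stand; what a row does not reach is not made up. A row lasts 1/12 s, in which the tool goes at most 41.7 mm and 7.16 degrees, less where a joint would pass 70% of its speed; a pose out of reach is approached as far as the arm can. A call is refused whole if a number of a shift passes 41.7 or a number of a turn 0.125, either way. A call with a gripper value outside its range is refused whole. The fingers move at their own pace and stop on an object; "squeeze" is the grip in N (left out, the last holds). Time passes only in rows, so rows that do not move let the fingers close. It gives the time, the measured TCP pose, the force and the opening at its end, in the units of the state.
- sense(): the state, without advancing time (a new reading comes with each control period).
- camera(name): name is "scene" or "top"; returns a dict with "img" (384x512x3 uint8, red, green, blue), "K" (3x3 intrinsics, pixels), "extrinsics" (4x4, takes a point from camera to world coordinates). Camera axes: x right, y up, looking along -z (the intrinsics and any distortion apply to the point x, -y, -z); pixel columns grow to the right and rows downward; lengths in mm; the calibration is good to about 2 mm. A picture is of the moment at which its call begins. There is no depth.
- sign_off(): hands the job in, once; it reports no verdict.
The state is a dict: "time": time; "qpos": joint angles; "qvel": joint speeds; "tau": joint torques, N m; "eef_pos": TCP position; "ee_rot": TCP orientation; "contact_force": force on the tool from outside, world axes, zero at the start; "ft_torque": the same for the moment, N m; "width": finger opening in mm.
Only numpy, scipy, OpenCV 4.12 (cv2) and the standard library are available. Lean on these libraries where they do the work, as an engineer would, in place of code of your own. Each camera call takes 0.05 s, during which the arm holds its last target.

## Working session

There is one attempt and no reset: what is moved stays moved. The work goes in short steps, Python scripts to look and compute and a tool call to move; the robot and the scene stay as the last step left them, time stands still between calls to the robot, and variables do not carry over. Pictures are saved under pics/ and viewed, and the job is handed in when it is done.

Besides the shell and the picture viewer there is one more tool, called as name(argument=value, ...) on one line, values as JSON. send_rows: Moves the arm, as the interface text tells. Its arguments: {"type":"object","properties":{"motion":{"type":"array"},"squeeze":{"type":"number"}},"required":["motion"]}

```bash
ls; mkdir -p pics; python3 - <<'E'
from rig import sense, camera, tip_extent
import cv2
print(tip_extent if not callable(tip_extent) else tip_extent())
s=sense()
print({k:s[k] for k in ('time','eef_pos','ee_rot','contact_force','width')})
for n in ('scene','top'):
    c=camera(n); cv2.imwrite(f'pics/{n}0.png',cv2.resize(c['img'][:,:,::-1],(800,600),interpolation=cv2.INTER_CUBIC)); print(c['K'],c['extrinsics'],c.keys())
E
```

```text
pics
8.0
{'time': 0.0, 'eef_pos': array([ 132.02052858, -558.83952008,  212.32033972]), 'ee_rot': array([-3.14126600e+00,  2.20658122e-03, -1.33896379e+00]), 'contact_force': array([-0.48698827, -0.19894436, -1.12843537]), 'width': 94.25243709137467}
[[486.02181453   0.         255.13106571]
 [  0.         486.02181453 195.40086526]
 [  0.           0.           1.        ]] [[-3.86335174e-01 -7.53052575e-01  5.32594548e-01  1.25394150e+03]
 [ 9.22216632e-01 -3.05246116e-01  2.37363206e-01  3.34083581e+02]
 [-1.61745561e-02  5.82869306e-01  8.12404921e-01  1.23307386e+03]
 [ 0.00000000e+00  0.00000000e+00  0.00000000e+00  1.00000000e+00]] dict_keys(['img', 'K', 'extrinsics'])
[[419.53501586   0.         251.39283611]
 [  0.         419.53501586 193.99953594]
 [  0.           0.           1.        ]] [[ 2.15967953e-02  9.92501772e-01 -1.20307155e-01  3.96105088e+02]
 [-9.99430934e-01  2.45514062e-02  2.31308677e-02  7.72768785e+00]
 [ 2.59111370e-02  1.19739139e-01  9.92467204e-01  1.28724737e+03]
 [ 0.00000000e+00  0.00000000e+00  0.00000000e+00  1.00000000e+00]] dict_keys(['img', 'K', 'extrinsics'])
```

View pics/scene0.png

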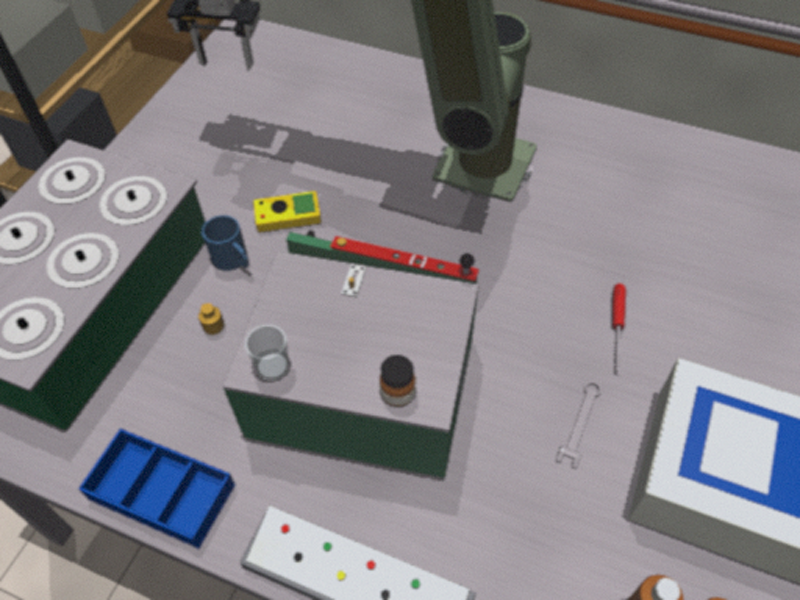

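View pics/top0.png

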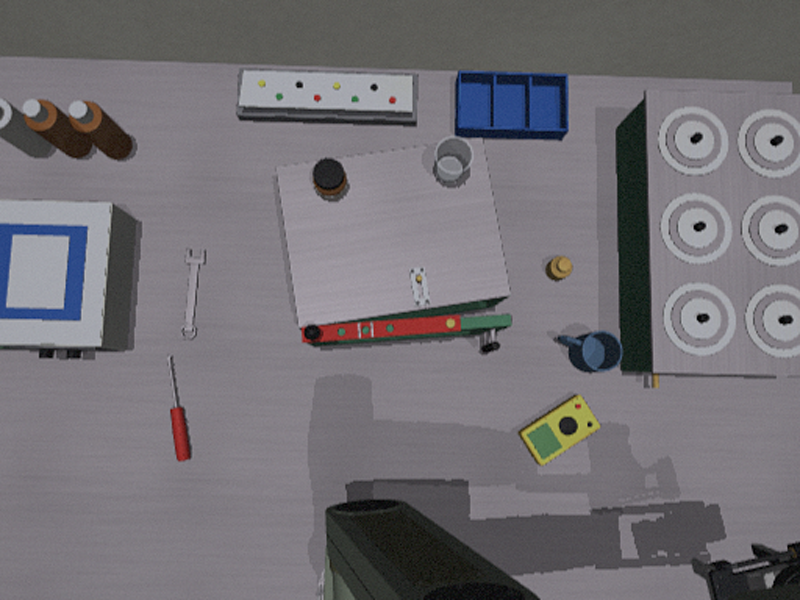

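```bash
cat > h.py <<'E'
import numpy as np, cv2
from rig import sense, camera
def ray(c,u,v):
    K=c['K'];E=c['extrinsics']
    d=np.array([(u-K[0,2])/K[0,0],-(v-K[1,2])/K[1,1],-1.])
    return E[:3,3],E[:3,:3]@d
def onz(c,u,v,z):
    o,d=ray(c,u,v); return o+d*(z-o[2])/d[2]
def tri(c1,p1,c2,p2):
    o1,d1=ray(c1,*p1);o2,d2=ray(c2,*p2)
    t=np.linalg.lstsq(np.c_[d1,-d2],o2-o1,rcond=None)[0]
    a,b=o1+d1*t[0],o2+d2*t[1]
    return (a+b)/2,np.linalg.norm(a-b)
def proj(c,P):
    E=c['extrinsics'];p=E[:3,:3].T@(np.array(P,float)-E[:3,3])
    return c['K'][0,0]*p[0]/-p[2]+c['K'][0,2], c['K'][1,1]*-p[1]/-p[2]+c['K'][1,2]
def crop(c,name,u0,u1,v0,v1,f):
    cv2.imwrite(f'pics/{name}.png',cv2.resize(c['img'][v0:v1,u0:u1,::-1],None,fx=f,fy=f,interpolation=cv2.INTER_CUBIC))
E
python3 - <<'E'
from h import *
import pickle
c=camera('top');s=camera('scene'); pickle.dump((c,s),open('im0.pkl','wb'))
crop(c,'top_c',170,340,85,235,4.5)
crop(s,'sc_c',140,320,140,300,4)
E
```

```text
(no output)
```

View pics/top_c.png

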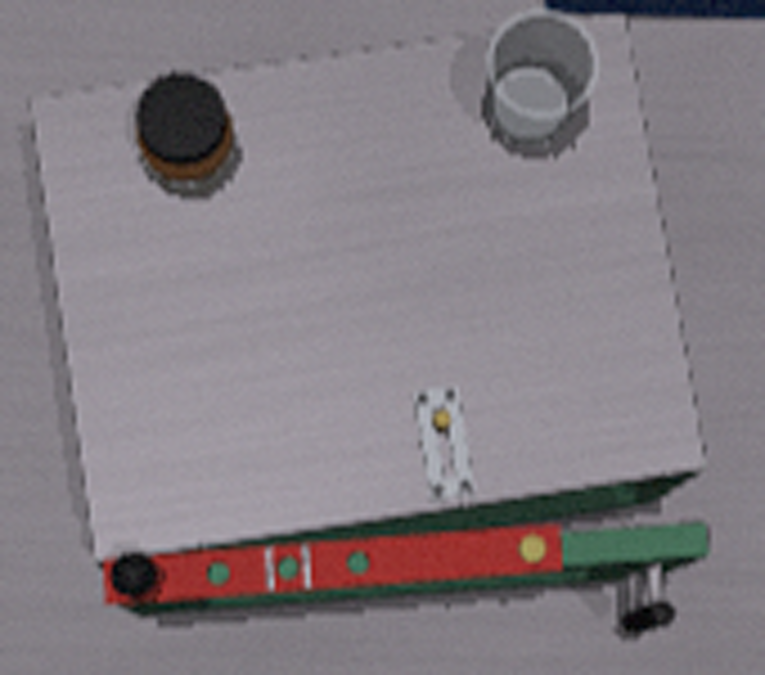

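View pics/sc_c.png

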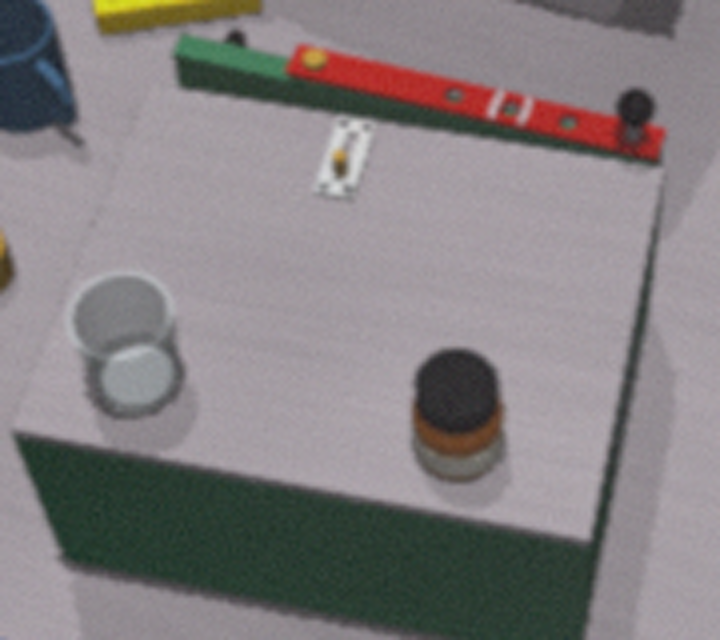

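```bash
python3 - <<'E'
from h import *
import pickle
c,s=pickle.load(open('im0.pkl','rb'))
T=lambda x,y:((x+.5)/4.5-.5+170,(y+.5)/4.5-.5+85)
S=lambda x,y:((x+.5)/4-.5+140,(y+.5)/4-.5+140)
np.set_printoptions(precision=1,suppress=True)
for n,p,z in [('BL',(32,100),200),('BR',(628,18),200),('FR',(704,467),200),('FL',(98,560),200),('piv',(533,548),213),('h180',(218,574),211),('h140',(288,568),211),('h100',(358,562),211),('b1',(416,393),204),('b2',(456,388),204),('b3',(472,490),204),('b4',(433,496),204),('peg',(442,418),221),('ball',(135,574),241)]:
    print('top',n,onz(c,*T(*p),z))
for n,p,z in [('BR',(15,432),200),('BL',(590,542),200),('FL',(660,165),200),('piv',(315,58),213),('h100',(455,96),211),('h140',(511,108),211),('h180',(568,123),211),('b1',(345,115),204),('b2',(375,122),204),('b3',(350,198),204),('b4',(315,190),204),('peg',(341,156),221),('ball',(635,107),241)]:
    print('sc',n,onz(s,*S(*p),z))
for n,a,b in [('BR',(628,18),(15,432)),('piv',(533,548),(315,58)),('peg',(442,418),(341,156)),('ball',(135,574),(635,107)),('h140',(288,568),(511,108))]:
    print(n,tri(c,T(*a),s,S(*b)))
E
```

```text
top BL [757.  186.5 200. ]
top BR [ 818.6 -167.6  200. ]
top FR [ 547.6 -213.5  200. ]
top FL [484.8 137.  200. ]
top piv [ 496.5 -112.5  213. ]
top h180 [477.5  67.2 211. ]
top h140 [481.9  27.4 211. ]
top h100 [486.3 -12.5 211. ]
top b1 [586.3 -44.2 204. ]
top b2 [589.9 -67.5 204. ]
top b3 [530.2 -77.7 204. ]
top b4 [526.2 -55.2 204. ]
top peg [569.2 -58.5 221. ]
top ball [474.2 111.4 241. ]
sc BR [ 823.7 -159.9  200. ]
sc BL [760.2 190.2 200. ]
sc FL [483.1 136.2 200. ]
sc piv [ 494.1 -111.9  213. ]
sc h100 [487.7 -10.  211. ]
sc h140 [483.2  29.2 211. ]
sc h180 [480.9  69.4 211. ]
sc b1 [525.8 -75.2 204. ]
sc b2 [523.7 -53.8 204. ]
sc b3 [588.3 -42.8 204. ]
sc b4 [591. -67. 204.]
sc peg [570.2 -56.4 221. ]
sc ball [474.7 113.1 241. ]
BR (array([ 820.8, -166.6,  191.4]), np.float64(5.070026391825133))
piv (array([ 496. , -111.6,  215.3]), np.float64(1.3575910551915853))
peg (array([569.2, -57.9, 219.1]), np.float64(1.593784182404225))
ball (array([474. , 112.2, 239.8]), np.float64(1.4146868297390234))
h140 (array([481.8,  28. , 208.9]), np.float64(1.1730852979129396))
```

send_rows(motion=[0,0,0,-10,-0.12,0,0,0,-10,-0.12,0,0,0,-10,-0.12,0,0,0,-10,-0.12,0,0,0,-10,-0.12,0,0,0,-10,-0.12,0,0,0,-10,-0.12,0,0,0,-10,-0.12,0,0,0,-10,-0.12,0,0,0,-10,-0.12,0,0,0,-10,-0.12,0,0,0,-10,-0.12])

```text
time: 1.2
eef_pos: [131.7, -555.0, 329.6]
ee_rot: [-3.123, -0.002, 0.159]
contact_force: [-0.3, -0.4, 0.8]
width: 94.0
```

```bash
cat >> h.py <<'E'
from scipy.spatial.transform import Rotation as Ro
def to(P):
    s=sense(); R=Ro.from_euler('xyz',s['ee_rot']).as_matrix()
    return R.T@(np.array(P,float)-s['eef_pos'])
np.set_printoptions(precision=2,suppress=True)
def st():
    s=sense(); print('t',round(s['time'],2),'pos',s['eef_pos'],'rot',s['ee_rot'],'F',s['contact_force'],'M',s['ft_torque'],'w',round(s['width'],1)); return s
E
python3 -c "
from h import *
st(); print(to([474.3,112,330]))"
```

```text
t 1.2 pos [ 131.71 -555.04  329.62] rot [-3.12 -0.    0.16] F [-0.31 -0.44  0.78] M [-0.12 -0.14  0.  ] w 94.0
[ 443.85 -604.3    11.36]
```

send_rows(motion=[0,22,-30,0,0,0,22,-30,0,0,0,22,-30,0,0,0,22,-30,0,0,0,22,-30,0,0,0,22,-30,0,0,0,22,-30,0,0,0,22,-30,0,0,0,22,-30,0,0,0,22,-30,0,0])

```text
time: 2.03
eef_pos: [302.7, -216.2, 333.0]
ee_rot: [-3.125, -0.001, 0.149]
contact_force: [1.3, 0.0, 0.6]
width: 94.0
```

```bash
python3 -c "
from h import *
st(); print(to([474.3,112,330]))"
```

```text
t 2.03 pos [ 302.67 -216.21  332.95] rot [-3.13 -0.    0.15] F [1.29 0.04 0.57] M [-0.08 -0.17 -0.05] w 94.0
[ 218.41 -299.03    8.17]
```

send_rows(motion=[0,22,-30,0,-0.01,0,22,-30,0,-0.01,0,22,-30,0,-0.01,0,22,-30,0,-0.01,0,22,-30,0,-0.01,0,22,-30,0,0,0,22,-30,0,0,0,22,-30,0,0,0,22,-30,0,0,0,10,-15,0,0,0,0,0,0,0])

```text
time: 2.95
eef_pos: [458.5, 126.4, 337.9]
ee_rot: [-3.127, -0.008, 0.209]
contact_force: [-0.6, -0.1, 0.9]
width: 93.8
```

```bash
python3 -c "
from h import *
st(); print(to([474.3,112,330]))"
```

```text
t 2.95 pos [458.47 126.43 337.88] rot [-3.13 -0.01  0.21] F [-0.64 -0.1   0.9 ] M [-0.03 -0.04  0.  ] w 93.8
[12.43 17.52  7.73]
```

send_rows(motion=[0,12,17,10,0,0,0,0,20,0.1,0,0,0,20,0,0,0,0,10,0,0,0,0,0,0])

```text
time: 3.37
eef_pos: [474.3, 112.1, 276.2]
ee_rot: [-3.129, -0.007, 0.109]
contact_force: [0.1, 0.5, 0.2]
width: 93.6
```

```bash
python3 -c "
from h import *
st(); print(to([474.3,112,229]))"
```

```text
t 3.37 pos [474.26 112.09 276.23] rot [-3.13 -0.01  0.11] F [0.07 0.48 0.22] M [-0.06 -0.07 -0.03] w 93.6
[-0.3   0.72 47.22]
```

send_rows(motion=[0,0,0,16,0,0,0,0,16,0,0,0,0,14,0,0,0,0,0,0])

```text
time: 3.7
eef_pos: [475.0, 110.2, 231.8]
ee_rot: [-3.13, -0.011, 0.107]
contact_force: [-0.1, -1.0, -0.3]
width: 94.2
```

```bash
python3 -c "
from h import *
st(); print(to([474.3,112,229]))
c=camera('top');s=camera('scene')
crop(c,'top_1',170,340,85,235,4.5)
crop(s,'sc_1',140,320,100,230,4)"
```

```text
t 3.7 pos [475.   110.22 231.81] rot [-3.13 -0.01  0.11] F [-0.11 -0.98 -0.32] M [ 0.   -0.06  0.01] w 94.2
[-0.53 -1.81  2.82]
```

View pics/sc_1.png

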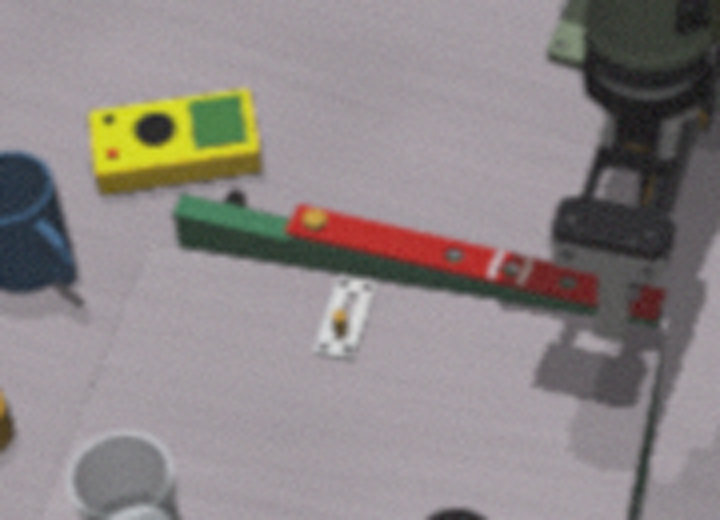

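The near finger is in front of the ball (crop px ~(615,290)), straddling it. The arm, pivot (315,218) and peg (341,318) haven't moved. I'll close on the ball.

send_rows(motion=[0.3,0,-1.5,2,0,0.6,0,0,0,0,1,0,0,0,0,1,0,0,0,0,1,0,0,0,0,1,0,0,0,0,1,0,0,0,0,1,0,0,0,0], squeeze=20)

```text
time: 4.47
eef_pos: [480.5, 111.9, 239.5]
ee_rot: [-3.131, -0.027, 0.107]
contact_force: [0.1, -0.0, -0.9]
width: 44.0
```

```bash
python3 -c "
from h import *
st()"
```

```text
t 4.47 pos [480.47 111.94 239.52] rot [-3.13 -0.03  0.11] F [ 0.1  -0.03 -0.87] M [-0.09 -0.1  -0.02] w 44.0
```

send_rows(motion=[0.6,-5.5,0,8,0,0.5,-1,0,2,0,0.5,-0.5,0,1,0])

```text
time: 4.72
eef_pos: [473.4, 111.3, 227.5]
ee_rot: [-3.131, -0.028, 0.107]
contact_force: [-0.2, 0.9, -0.0]
width: 46.4
```

```bash
python3 -c "
from h import *
st();print(to([474.3,112,229]))"
```

```text
t 4.72 pos [473.37 111.33 227.48] rot [-3.13 -0.03  0.11] F [-0.16  0.91 -0.03] M [-0.03 -0.15  0.02] w 46.4
[ 1.04 -0.59 -1.48]
```

send_rows(motion=[0.7,0.5,0,0,0,0.8,0,0,0,0,1,0,0,0,0])

```text
time: 4.97
eef_pos: [472.6, 111.3, 226.1]
ee_rot: [-3.131, -0.025, 0.107]
contact_force: [-0.2, -0.4, 0.4]
width: 30.3
```

```bash
python3 -c "
from h import *
st();print(to([474.3,112,229]))"
```

```text
t 4.97 pos [472.62 111.35 226.05] rot [-3.13 -0.02  0.11] F [-0.24 -0.45  0.36] M [-0.02 -0.07 -0.01] w 30.3
[ 1.81 -0.5  -2.9 ]
```

send_rows(motion=[1,1,0,-2,0,1,0,0,0,0,1,0,0,0,0])

```text
time: 5.22
eef_pos: [473.6, 111.3, 228.1]
ee_rot: [-3.131, -0.024, 0.107]
contact_force: [-0.4, 0.0, -0.4]
width: 24.6
```

```bash
python3 -c "
from h import *
st();print(to([474.3,112,229]))"
```

```text
t 5.22 pos [473.6  111.31 228.15] rot [-3.13 -0.02  0.11] F [-0.43  0.02 -0.42] M [-0.02 -0.09 -0.06] w 24.6
[ 0.79 -0.62 -0.83]
```

send_rows(motion=[1,0.5,1.5,-9,0,1,0,2,-9,0,1,0,2.3,-9,0,1,0,2.7,-9,0,1,0,3,-9,0,1,0,4,-9,0,1,0,0,0,0])

```text
time: 5.8
eef_pos: [474.6, 93.6, 287.9]
ee_rot: [-3.131, -0.024, 0.107]
contact_force: [0.2, -1.1, -1.9]
width: 24.9
```

```bash
python3 -c "
from h import *
st()
c=camera('top');s=camera('scene')
crop(s,'sc_2',140,320,100,230,4)"
```

```text
t 5.8 pos [474.57  93.63 287.93] rot [-3.13 -0.02  0.11] F [ 0.18 -1.11 -1.92] M [-0.18 -0.01 -0.07] w 24.9
```

View pics/sc_2.png

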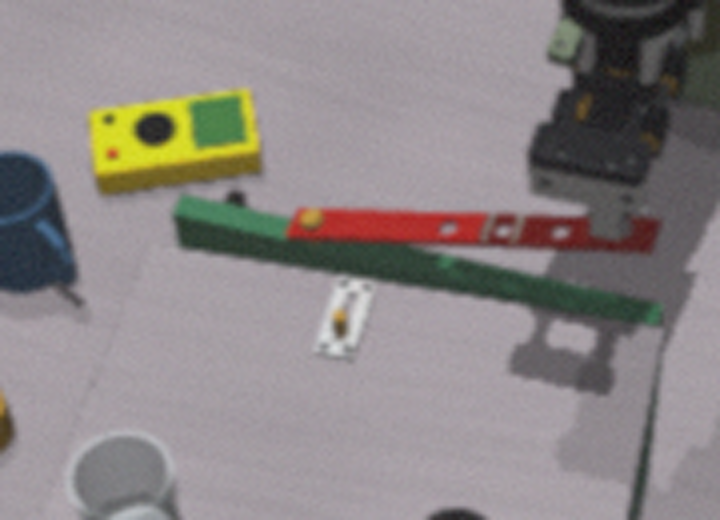

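send_rows(motion=[1,20.5,1,0,0.1,1,20.5,1,0,0.1,1,20.5,1,0,0.1,1,20.5,1,0,0.1])

```text
time: 6.23
eef_pos: [553.9, 87.5, 286.0]
ee_rot: [-3.122, -0.013, -0.305]
contact_force: [0.7, -0.5, -2.4]
width: 24.5
```

```bash
cat >> h.py <<'E'
def rep(piv):
    s=st(); v=s['eef_pos'][:2]-np.array(piv); print('r %.1f heading %.3f jawyaw+90 %.3f'%(np.hypot(*v),np.arctan2(v[1],v[0]),s['ee_rot'][2]+np.pi/2)); return s
E
python3 -c "
from h import *
rep((495.5,-112))"
```

```text
t 6.23 pos [553.88  87.46 285.97] rot [-3.12 -0.01 -0.31] F [ 0.75 -0.49 -2.37] M [-0.21 -0.18  0.15] w 24.5
r 207.8 heading 1.286 jawyaw+90 1.265
```

send_rows(motion=[1,20.5,2,0,0.1,1,20.5,4,0,0.1,1,20.5,6,0,0.1,1,18,8,0,0.1])

```text
time: 6.57
eef_pos: [620.1, 40.1, 283.9]
ee_rot: [-3.11, 0.001, -0.72]
contact_force: [1.4, 1.7, -0.3]
width: 24.6
```

```bash
python3 -c "
from h import *
rep((485,-112))
c=camera('top');s=camera('scene')
crop(c,'top_3',170,340,85,235,4.5)
crop(s,'sc_3',140,320,100,230,4)"
```

```text
t 6.57 pos [620.09  40.07 283.86] rot [-3.11  0.   -0.72] F [ 1.38  1.68 -0.26] M [ 0.26 -0.29 -0.19] w 24.6
r 203.4 heading 0.844 jawyaw+90 0.850
```

View pics/sc_3.png

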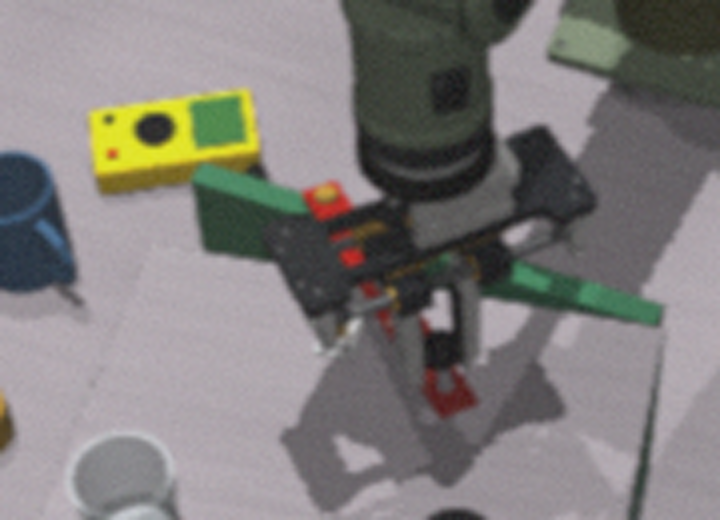

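View pics/top_3.png

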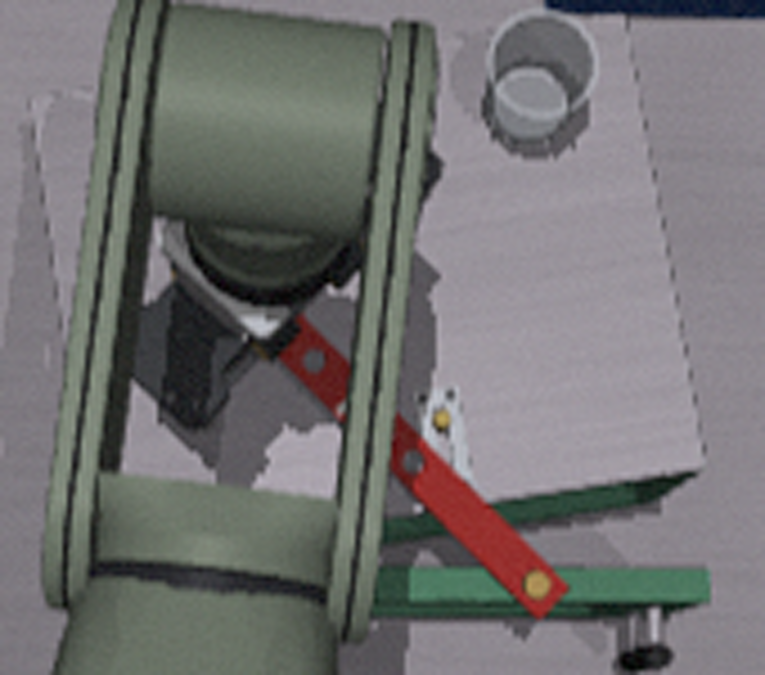

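```bash
python3 - <<'E'
from h import *
import pickle
c,s=pickle.load(open('im0.pkl','rb'))
T=lambda x,y:((x+.5)/4.5-.5+170,(y+.5)/4.5-.5+85)
S=lambda x,y:((x+.5)/4-.5+140,(y+.5)/4-.5+100)
p1,e=tri(c,T(538,584),s,S(327,193)); print(p1,e)
p1=(onz(c,*T(538,584),212)+onz(s,*S(327,193),212))/2; print(p1)
p0=(onz(c,*T(533,548),212)+onz(s,*((315+.5)/4-.5+140,(58.5)/4-.5+140),212))/2;print(p0)
# hinge: 240 from both
m=(p0+p1)[:2]/2; d=(p1-p0)[:2]; L=np.hypot(*d); n=np.array([-d[1],d[0]])/L
for sg in (1,-1): print('hinge',m+sg*n*np.sqrt(240**2-L*L/4))
a=onz(c,*T(410,568),200);b=onz(c,*T(709,567),200);print('dooredge dir',np.degrees(np.arctan2(*(b-a)[1::-1])), a,b)
for P in [(538,584)]: pass
print('armline', onz(c,*T(314,362),245), onz(c,*T(413,461),235))
E
```

```text
[ 474.9  -113.31  218.31] 3.5175711018910265
[ 472.81 -115.01  212.  ]
[ 495.01 -112.47  212.  ]
hinge [ 511.17 -351.93]
hinge [456.65 124.44]
dooredge dir -88.45121015132221 [484.42 -42.82 200.  ] [ 489.12 -216.41  200.  ]
armline [595.21  15.3  245.  ] [542.   -41.74 235.  ]
```

send_rows(motion=[1,8,7,0,0.07,1,8.5,7,0,0.07,1,9,6,0,0.07,1,9,6,0,0.07,1,8,5,0,0.05,1,0,0,0,0])

```text
time: 7.17
eef_pos: [623.1, -12.8, 280.0]
ee_rot: [-3.115, 0.009, -1.042]
contact_force: [0.9, -0.1, -2.0]
width: 24.7
```

```bash
python3 -c "
from h import *
rep((441.3,-113.1))
c=camera('top');s=camera('scene')
crop(c,'top_4',170,340,85,235,4.5)
crop(s,'sc_4',140,320,100,230,4)"
```

```text
t 7.17 pos [623.12 -12.81 279.99] rot [-3.12  0.01 -1.04] F [ 0.88 -0.06 -2.01] M [-0.28 -0.27  0.02] w 24.7
r 207.6 heading 0.504 jawyaw+90 0.529
```

View pics/sc_4.png

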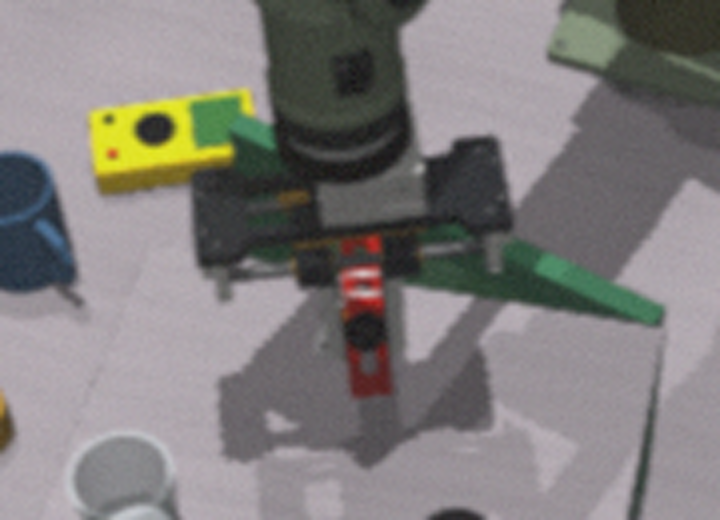

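View pics/top_4.png

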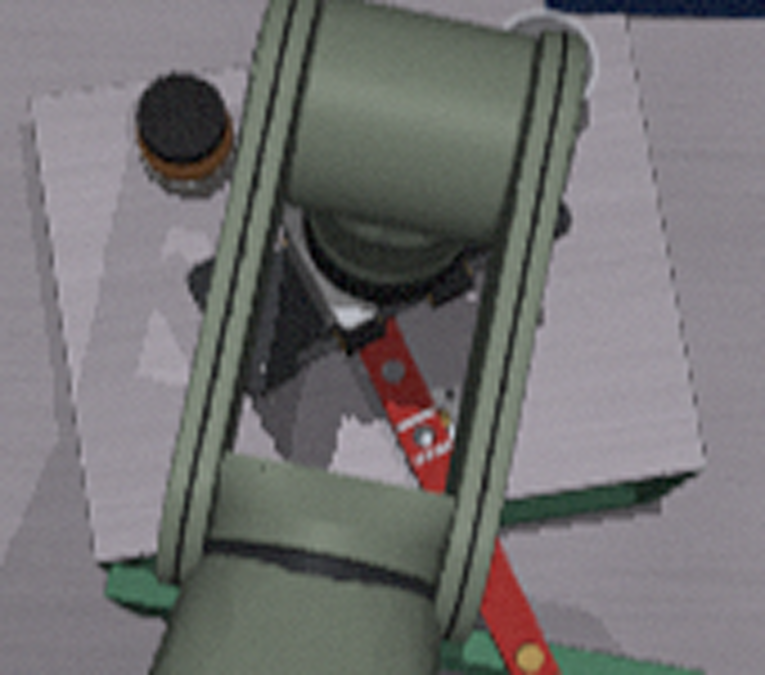

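```bash
python3 - <<'E'
from h import *
import pickle
c,s=pickle.load(open('im0.pkl','rb'))
T=lambda x,y:((x+.5)/4.5-.5+170,(y+.5)/4.5-.5+85)
p=onz(c,*T(531,658),212);h=onz(c,*T(424,437),245);h2=onz(c,*T(392,372),254);print(p,h,h2)
print(np.arctan2(*(h-p)[1::-1]), np.hypot(*(h-p)[:2]),np.arctan2(*(h2-p)[1::-1]), np.hypot(*(h2-p)[:2]))
p0=onz(c,*T(533,548),212);d=(p-p0)[:2];L=np.hypot(*d);n=np.array([-d[1],d[0]])/L
print('hinge',p0[:2]/2+p[:2]/2-n*np.sqrt(240**2-L*L/4),p0[:2]/2+p[:2]/2+n*np.sqrt(240**2-L*L/4))
E
```

```text
[ 433.75 -112.15  212.  ] [554.3  -47.17 245.  ] [589.   -28.23 254.  ]
0.49434648915037765 136.95109501807232 0.49551350103909875 176.4810697525544
hinge [466.85 125.56] [ 463.5  -350.29]
```

send_rows(motion=[1,6,-2.5,3,0.035,1,6,-3,3,0.035,1,6,-3,3,0.03,1,5,-2.5,3,0.02,1,1,0,1,0])

```text
time: 7.68
eef_pos: [642.9, -23.8, 266.4]
ee_rot: [-3.118, 0.014, -1.151]
contact_force: [1.4, 0.7, -1.0]
width: 25.1
```

```bash
python3 -c "
from h import *
rep((440.5,-113))
c=camera('top');s=camera('scene')
crop(c,'top_5',210,310,130,240,6)
crop(s,'sc_5',140,320,100,230,4)"
```

```text
t 7.68 pos [642.93 -23.78 266.38] rot [-3.12  0.01 -1.15] F [ 1.36  0.7  -1.01] M [-0.1  -0.29  0.05] w 25.1
r 221.2 heading 0.415 jawyaw+90 0.420
```

View pics/top_5.png

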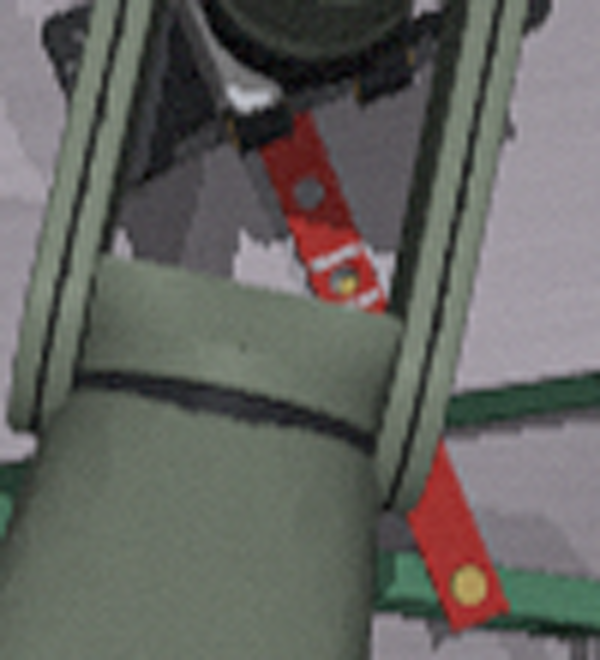

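View pics/sc_5.png

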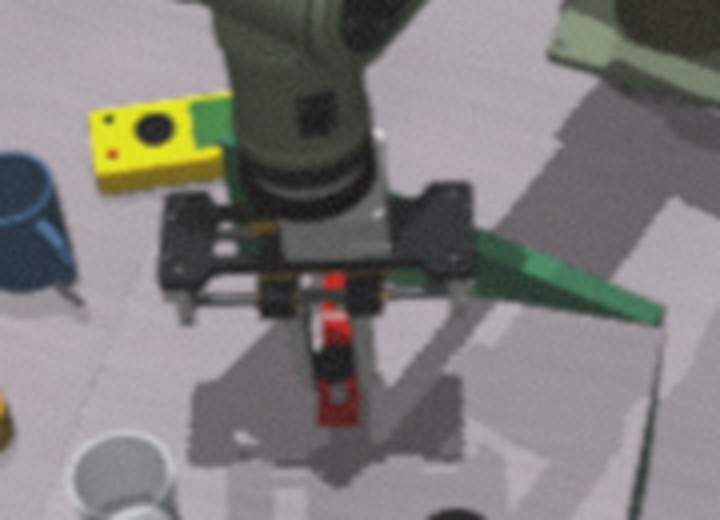

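```bash
python3 - <<'E'
from h import *
c=camera('top'); crop(c,'top_6',240,300,155,235,7)
crop(c,'top_6z',255,281,165,190,22)
E
```

```text
(no output)
```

View pics/top_6z.png

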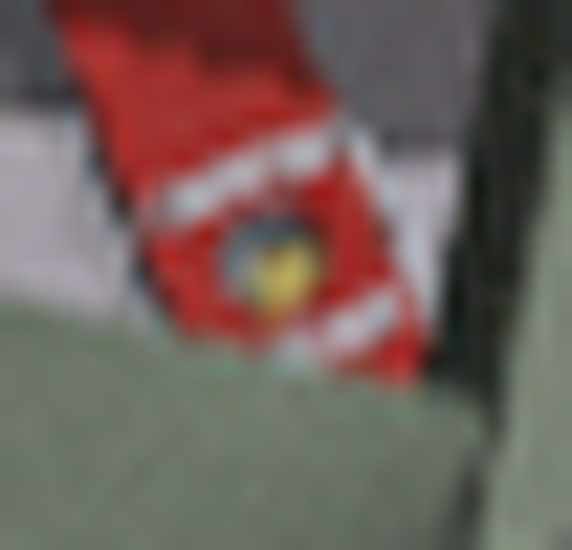

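```bash
python3 - <<'E'
from h import *
c=camera('top')
Z=lambda x,y:(255+x/22-.5,165+y/22-.5)
print('hole top',onz(c,*Z(270,265),234.6),'peg',onz(c,*Z(292,282),221), onz(c,*Z(293,286),221))
Y=lambda x,y:(210+(x+.5)/6-.5,130+(y+.5)/6-.5)
print('piv',onz(c,*Y(469,586),212),onz(c,*Y(309,192),206+180*.17+5))
st()
E
```

```text
hole top [569.38 -54.96 234.6 ] peg [569.67 -58.38 221.  ] [569.2  -58.51 221.  ]
piv [ 442.91 -112.4   212.  ] [606.27 -39.43 241.6 ]
t 7.88 pos [642.48 -23.84 267.25] rot [-3.12  0.01 -1.15] F [ 1.47 -0.13 -0.93] M [-0.14 -0.16  0.02] w 25.0
```

send_rows(motion=[1,2,-0.5,3,0.015,1,2,-0.5,3,0.015,1,1.5,-0.3,3,0,1,0,0,1,0])

```text
time: 8.22
eef_pos: [646.7, -27.7, 257.9]
ee_rot: [-3.116, 0.013, -1.182]
contact_force: [1.1, 1.5, -0.6]
width: 25.0
```

```bash
python3 - <<'E'
from h import *
st()
c=camera('top')
crop(c,'top_7z',255,281,165,190,22)
E
```

```text
t 8.22 pos [646.73 -27.74 257.94] rot [-3.12  0.01 -1.18] F [ 1.1   1.47 -0.63] M [-0.07 -0.21  0.03] w 25.0
```

View pics/top_7z.png

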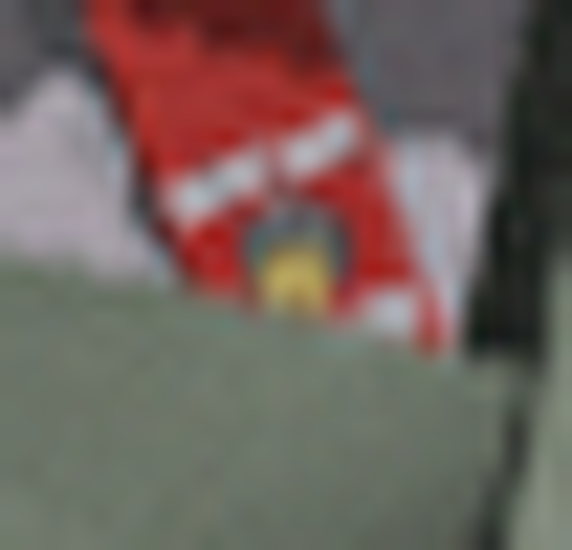

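```bash
python3 - <<'E'
from h import *
c=camera('top')
crop(c,'top_8',240,300,155,240,7)
Z=lambda x,y:(255+x/22-.5,165+y/22-.5)
print('hole top',onz(c,*Z(295,257),228),onz(c,*Z(290,257),228),'peg',onz(c,*Z(292,282),221), onz(c,*Z(293,286),221))
st()
E
```

```text
hole top [571.48 -58.25 228.  ] [571.47 -57.66 228.  ] peg [569.67 -58.38 221.  ] [569.2  -58.51 221.  ]
t 8.32 pos [646.58 -27.67 258.1 ] rot [-3.12  0.01 -1.18] F [ 0.9   0.69 -1.53] M [-0.12 -0.14 -0.03] w 24.8
```

View pics/top_8.png

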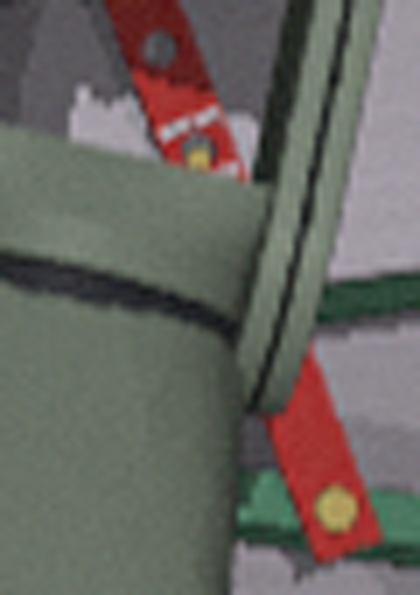

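send_rows(motion=[1,-0.5,1.3,0,0,1,0,1.3,0.5,0,1,0,0,0,0])

```text
time: 8.57
eef_pos: [644.0, -28.0, 257.8]
ee_rot: [-3.116, 0.013, -1.182]
contact_force: [0.3, 0.5, -1.3]
width: 24.9
```

```bash
python3 - <<'E'
from h import *
st()
c=camera('top')
crop(c,'top_9z',255,281,165,190,22)
E
```

```text
t 8.57 pos [644.04 -27.96 257.8 ] rot [-3.12  0.01 -1.18] F [ 0.27  0.48 -1.27] M [-0.1  -0.11 -0.02] w 24.9
```

View pics/top_9z.png

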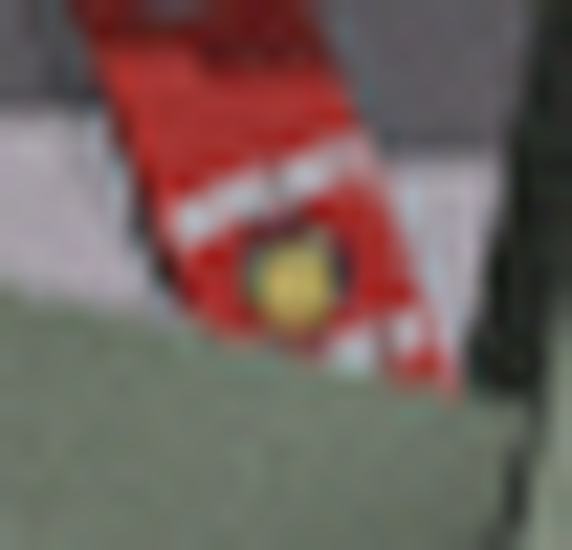

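The peg (293,285) now sits centred in the hole (297,275), allowing for parallax. Next I'll lower gently.

send_rows(motion=[1,0,-0.5,2,0,1,0,-0.5,2,0,1,0,0,0,0])

```text
time: 8.87
eef_pos: [644.9, -27.4, 253.8]
ee_rot: [-3.115, 0.013, -1.182]
contact_force: [1.8, 0.2, -0.8]
width: 24.7
```

```bash
python3 -c "
from h import *
st()"
```

```text
t 8.87 pos [644.93 -27.39 253.79] rot [-3.12  0.01 -1.18] F [ 1.78  0.2  -0.82] M [-0.04 -0.12 -0.01] w 24.7
```

send_rows(motion=[1,0,-0.5,2,0,1,0,-0.5,2,0,1,0,0,0,0])

```text
time: 9.12
eef_pos: [645.9, -26.8, 249.1]
ee_rot: [-3.116, 0.014, -1.181]
contact_force: [0.6, 0.9, -0.5]
width: 24.8
```

```bash
python3 -c "
from h import *
st()"
```

```text
t 9.12 pos [645.93 -26.85 249.15] rot [-3.12  0.01 -1.18] F [ 0.64  0.85 -0.5 ] M [-0.06 -0.16  0.02] w 24.8
```

send_rows(motion=[1,0,-0.4,2,0,1,0,-0.4,1.5,0,1,0,0,0,0])

```text
time: 9.37
eef_pos: [646.7, -26.3, 245.0]
ee_rot: [-3.116, 0.014, -1.181]
contact_force: [1.7, 0.7, -1.4]
width: 24.9
```

```bash
python3 -c "
from h import *
st()
c=camera('top')
crop(c,'top_10z',255,281,165,190,22)"
```

```text
t 9.37 pos [646.73 -26.34 244.97] rot [-3.12  0.01 -1.18] F [ 1.71  0.72 -1.41] M [ 0.03 -0.15  0.05] w 24.9
```

View pics/top_10z.png

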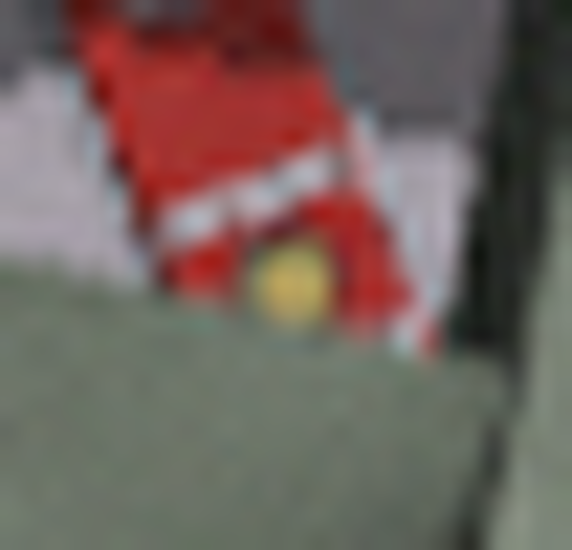

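The arm is down past the peg's top with no contact force, so the peg is entering the hole. I'll carry on lowering.

send_rows(motion=[1,0,-0.4,2,0,1,0,-0.4,2,0,1,0,-0.3,1.5,0,1,0,0,0,0])

```text
time: 9.75
eef_pos: [647.9, -25.8, 239.2]
ee_rot: [-3.116, 0.014, -1.181]
contact_force: [1.2, -0.3, -0.6]
width: 25.0
```

```bash
python3 -c "
from h import *
st()"
```

```text
t 9.75 pos [647.87 -25.8  239.15] rot [-3.12  0.01 -1.18] F [ 1.17 -0.32 -0.57] M [-0.02 -0.17 -0.01] w 25.0
```

send_rows(motion=[1,0,-0.4,2,0,1,0,-0.4,2,0,1,0,-0.2,1.5,0,1,0,0,0,0])

```text
time: 10.08
eef_pos: [648.8, -25.5, 233.1]
ee_rot: [-3.117, 0.014, -1.182]
contact_force: [0.7, 0.6, -0.1]
width: 25.0
```

```bash
python3 -c "
from h import *
st()"
```

```text
t 10.08 pos [648.83 -25.47 233.07] rot [-3.12  0.01 -1.18] F [ 0.67  0.63 -0.13] M [-0.01 -0.18  0.03] w 25.0
```

send_rows(motion=[1,0,-0.2,2,0,1,0,-0.2,1.5,0,1,0,0,0,0])

```text
time: 10.33
eef_pos: [649.4, -25.3, 229.3]
ee_rot: [-3.117, 0.014, -1.182]
contact_force: [1.4, 0.4, -1.0]
width: 25.0
```

```bash
python3 -c "
from h import *
st()
c=camera('top');s=camera('scene')
crop(c,'top_11z',255,281,165,190,22)
crop(s,'sc_11',160,290,110,230,5)"
```

```text
t 10.33 pos [649.38 -25.28 229.27] rot [-3.12  0.01 -1.18] F [ 1.45  0.45 -0.99] M [-0.07 -0.06  0.01] w 25.0
```

View pics/sc_11.png

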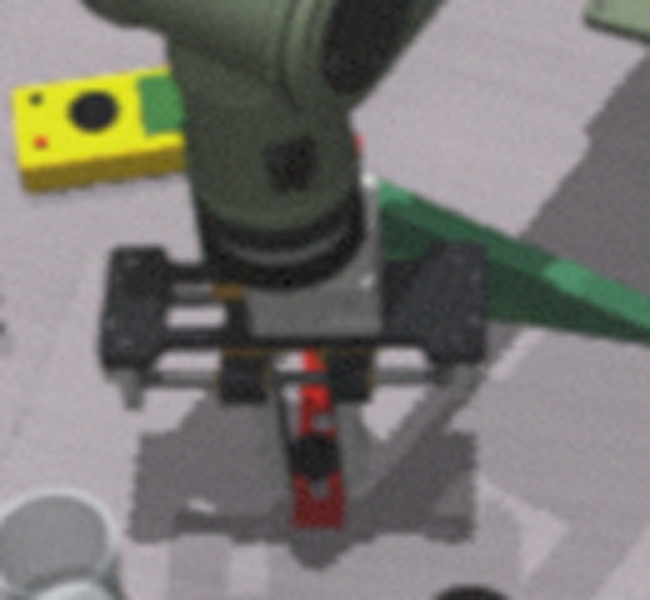

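View pics/top_11z.png

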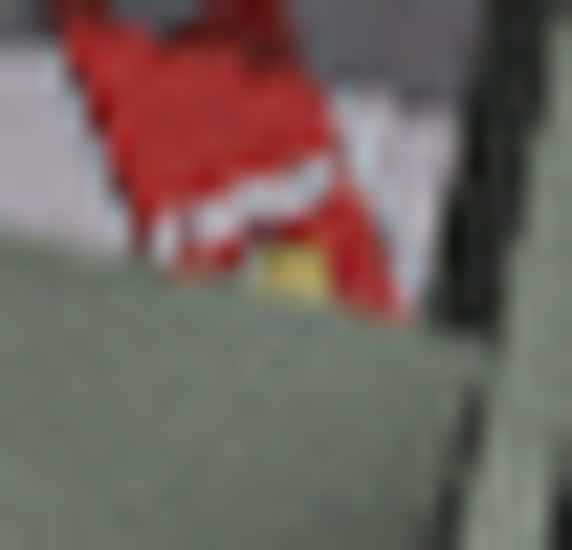

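send_rows(motion=[1,0,0,1,0,1,0,0,0,0])

```text
time: 10.6
eef_pos: [649.5, -25.3, 228.7]
ee_rot: [-3.116, 0.014, -1.182]
contact_force: [1.3, -0.8, -0.2]
width: 24.6
```

```bash
python3 -c "
from h import *
st()"
```

```text
t 10.6 pos [649.48 -25.27 228.75] rot [-3.12  0.01 -1.18] F [ 1.28 -0.81 -0.24] M [-0.02 -0.09 -0.06] w 24.6
```

Release: open to about half, holding pose.

send_rows(motion=[0.45,0,0,0,0,0.45,0,0,0,0,0.45,0,0,0,0])

```text
time: 10.85
eef_pos: [649.2, -25.4, 229.1]
ee_rot: [-3.117, 0.014, -1.182]
contact_force: [-0.8, -0.9, 0.4]
width: 41.4
```

```bash
python3 -c "
from h import *
st()"
```

```text
t 10.85 pos [649.18 -25.38 229.15] rot [-3.12  0.01 -1.18] F [-0.75 -0.91  0.38] M [ 0.01 -0.01  0.03] w 41.4
```

send_rows(motion=[0.45,0,0,0,0,0.45,0,0,-8,0,0.45,0,0,-15,0,0.45,0,0,-20,0,0.45,0,0,-25,0,0.45,0,0,-25,0,0.45,0,0,-10,0])

```text
time: 11.43
eef_pos: [644.5, -27.4, 333.6]
ee_rot: [-3.126, 0.019, -1.182]
contact_force: [-0.2, 0.2, 0.9]
width: 51.8
```

```bash
python3 -c "
from h import *
st()
s=camera('scene')
crop(s,'sc_12',140,320,100,230,4)"
```

```text
t 11.43 pos [644.51 -27.38 333.6 ] rot [-3.13  0.02 -1.18] F [-0.21  0.16  0.94] M [-0.04 -0.01  0.01] w 51.8
```

View pics/sc_12.png

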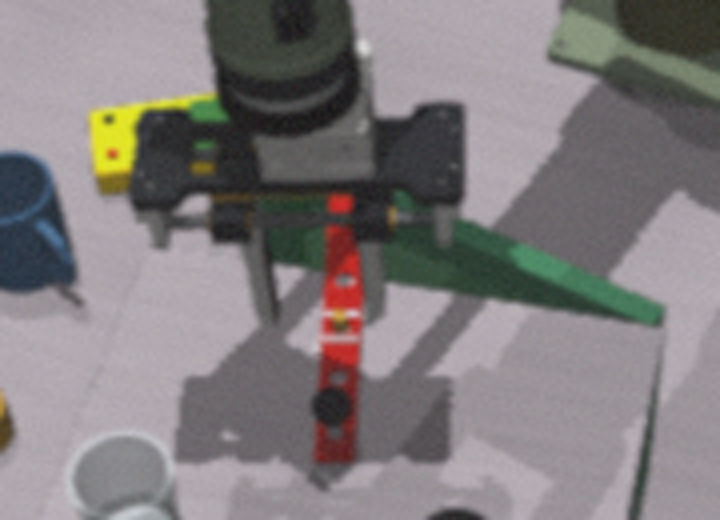

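send_rows(motion=[0.45,0,0,-25,0,0.45,-25,10,-15,0,0.45,-35,10,0,0,0.45,-35,10,0,0,0.45,-35,10,0,0,0.45,-35,10,0,0,0.45,-35,10,0,0,0.45,-20,5,0,0,0.45,0,0,0,0])

```text
time: 12.23
eef_pos: [494.3, 155.0, 371.9]
ee_rot: [-3.131, 0.022, -1.189]
contact_force: [-0.2, -0.0, 0.6]
width: 51.4
```

```bash
python3 -c "
from h import *
import pickle
st()
c=camera('top');s=camera('scene'); pickle.dump((c,s),open('im1.pkl','wb'))
crop(c,'top_13',170,340,85,235,4.5)
crop(s,'sc_13',140,320,100,250,4)"
```

```text
t 12.23 pos [494.32 155.03 371.85] rot [-3.13  0.02 -1.19] F [-0.17 -0.04  0.61] M [-0.05  0.02 -0.03] w 51.4
```

View pics/sc_13.png

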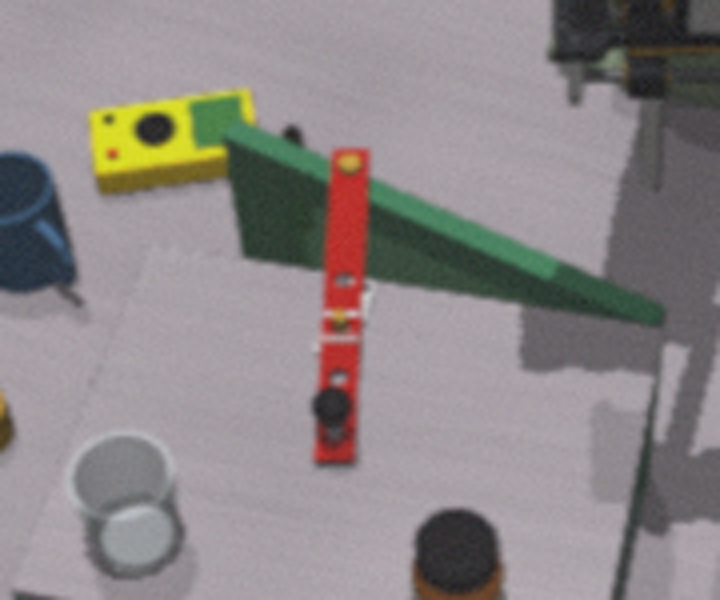

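View pics/top_13.png

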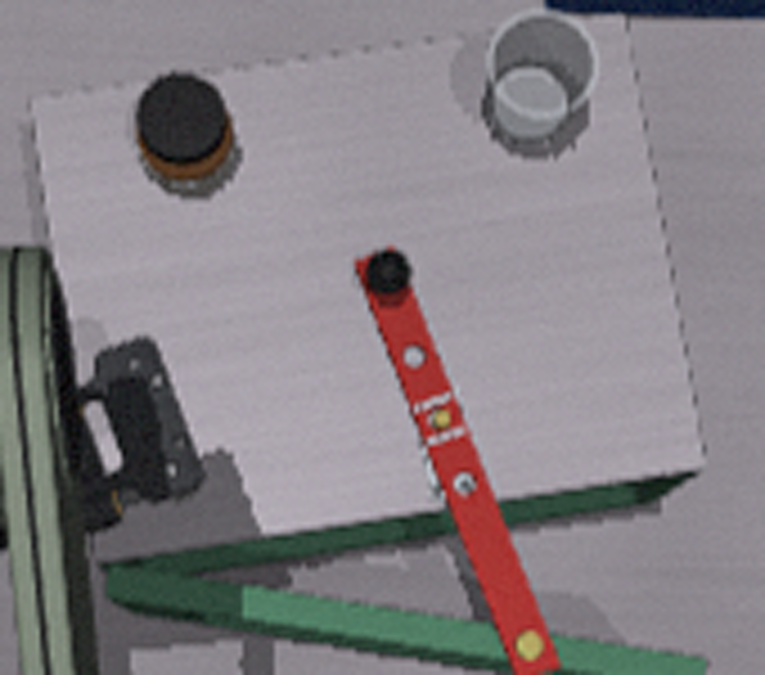

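```bash
python3 - <<'E'
from h import *
import pickle
c,s=pickle.load(open('im1.pkl','rb'))
T=lambda x,y:((x+.5)/4.5-.5+170,(y+.5)/4.5-.5+85)
S=lambda x,y:((x+.5)/4-.5+140,(y+.5)/4-.5+100)
for n,a,b in [('piv',(530,645),(349,161)),('ball',(389,272),(331,407)),('h180',(414,357),(339,376)),('h100',(464,484),(344,281))]:
    print(n,*tri(c,T(*a),s,S(*b)))
E
```

```text
piv [ 440.8  -110.67  217.01] 0.5582610964180743
ball [649.48 -25.69 238.11] 0.49056138453916887
h180 [606.73 -42.23 207.79] 0.4873640873223804
h100 [533.12 -72.58 207.23] 0.4009730257487871
```

The arm is level: the ball triangulates to z≈238, against 240 at the start when it was level. The peg shows through the middle hole and the robot is clear, so I'm handing in.

```bash
python3 -c "
from rig import sign_off
print(sign_off())"
```

```text
the job is handed in; nothing more can be done
None
```

The oven door is propped ajar: the stay arm lies fully down with its middle hole over the brass peg. I handed the job in at about 12.3 s of the 72 s limit.

**What I did:**
- I gripped the black ball, lifted the arm, and swung it round while drawing the door open.
- I lined the middle hole up over the peg in the top camera and lowered it in 1.5–2 mm steps. The force readings at each stop stayed within about 2 N, with no contact on the peg felt.
- I let go and moved the gripper clear to about 370 mm height.

**Last checks:**
- **Hole:** both cameras show the peg in the hole between the white bars.
- **Arm down:** the ball triangulates to z ≈ 238 mm, against about 240 mm when the arm was level at the start, so the arm is level.
- **Door:** it holds at about 0.3 rad, my estimate from the geometry before lowering. The pivot ended within about 2.5 mm of the position that estimate used.
- **Other objects:** the beaker and jar look unmoved in the last pictures, and so do the meter and the mug where they are in view. I did not check the screwdriver, wrench or weight again, but the robot did not go near them.

**What disagreed:** the pivot triangulated about 5 mm higher than expected and the ball and holes about 3 mm lower. The two cameras' rays met within 1 mm, so I put this down to calibration and reading the pixels by eye.

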